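# Take a laser power reading: slide the meter in, hold the shutter open

### The job

Take a power reading on the small laser: push the finned power meter head along its rail until it is hard against the end stop, in line with the laser, and only then press the red finger pad of the shutter's rocking lever right down so that the black blade lifts clear of the laser port. Keep it pressed: the program finishes while holding the shutter open. Push and press with the fingertips only: grip neither the meter head nor the pad, keep off the blade, never open the shutter while the meter is out of line, and leave the loose mirror, post holder and driver where they are.

Things in the scene. Friction and masses are not known exactly. Their poses are not given: they have to be found in the camera images.
- board: black breadboard, 300 (its x) x 600 (its y) x 12.7 mm, fixed on the table; origin at the centre of its underside. Laser, shutter and rail stand on it with the same yaw. The laser (white box, 70 in x by 140 in y, top 125 mm above the table), centred at x +70, y -220 mm, shines along the board's +y. The meter starts on the near (-x) side of the beam.
- laser_port (a point): centre of the laser's exit port (8 mm hole in a brass ring), on the laser's +y end, 88 mm above the table
- shutter: the shutter's fixed stand: 50 x 75 x 10 mm base, steel pillar and yoke; origin at the centre of the base's underside, on the board; x and y as the board's. The yoke's top is 110 mm above the origin.
- lever_pivot (a point): axle of the rocking lever, 100 mm above the shutter's origin, along the board's y. The lever is a grey bar 190 mm long (x), 8 mm wide, 10 mm high: the red pad lies 90 mm to its -x side (towards the robot), the blade hangs 80 mm to its +x side, in front of the laser port.
- pad: red round finger pad, 36 mm across, 6 mm thick, on top of the lever's near end; origin at the centre of its top face, z out of it, x along the lever towards the blade. Shut: its top is level, 124 mm above the table, free space below; it goes down 31 mm, tilting 0.35 rad, to its stop. Nothing within 80 mm of it stands above 130 mm.
- lever (a joint): rocking of the lever, rad: 0 = shut (blade in front of the port), 0.35 = pad fully down on its stop, blade clear of the port. A spring shuts it again when let go: the pad needs about 1.4 N to start and 3.4 N at the stop.
- blade: black shutter blade, 26 x 3 x 45 mm, hanging from the lever's far end in front of the laser port; origin on the lever's centre line
- rail: black dovetail rail, 250 mm long along the board's x, 40 mm wide, top 25 mm above the table; origin under it, on the board's top. The meter slides on it along +x (away from the robot) up to a grey stop block with a black thumbscrew at the far end.
- meter (a joint): place of the meter on its rail, m: grows along the rail's +x; 0.13 = against the end stop and in line with the laser. It slides stiffly (about 1.5 N) and stays where it is left.
- meter_push (a point): centre of the flat near (-x) face, 36 mm wide in y and 44 mm high, of the meter's grey finned head, 88 mm above the table. The head is a 44 x 36 x 44 mm block (top 110 mm above the table) on a post on a 45 mm long carrier; it cannot turn or lift off the rail.
- mirror: loose mirror in a 46 mm square black mount on a steel pedestal (32 mm foot), 96 mm tall; origin under its foot
- post_holder: loose black post holder, 31 mm foot, 25 mm body, with a short steel post, 76 mm tall; origin under its foot
- driver: loose blue-handled screwdriver, 150 mm long, lying on the board near its far edge, along the board's y
Mind the look-alikes: they are no part of the job. What is shaped like the post_holder but pink is not meant.

How it is judged:
By the outcome, as a careful person would: the job done as asked, in the order asked, and still so for the second after the job is handed in, while the arm keeps its last pose, push and grip.
It also fails if it takes over 40 s, if anything falls off the work surface, if the arm or the gripper's body presses on something with over 40 N, if the wrist force passes 120 N, or if a joint passes its speed limit or range.

### The arm

A 7-joint arm with a two-finger parallel gripper is mounted at the origin on the work surface. World frame = base frame: x ahead of the robot, y to its left, z up, the work surface at z = 0. Lengths are in m, angles in rad, forces in N, time in s.
With the tool pointing down it reaches from about 0.4 to 0.85 m from the base axis. Payload 10.4 kg.
Tool frame: the origin (TCP) lies at the very end of the fingers, on their centre line; the grasp point (between the pads) lies 19 mm behind it; z points along the fingers, y is the line along which they close (so a half turn about z gives the same grasp; the last joint's range is limited). The gripper opens to 87 mm and grips with 3 to 60 N. Pads are 19 mm wide; open, the fingers measure 117 mm over their backs; the gripper's body (75 mm by 190 mm) begins 51 mm behind the grasp point.
Start: joints at [1.268, 0.332, -0.065, 1.46, 0.022, 1.35, -0.088], TCP at [0.173, -0.601, 0.183] pointing down, gripper open.
Joint ranges: [-2.6, 2.6], [-0.5, 2.12], [-1.47, 1.34], [0.16, 2.42], [-1.27, 4.41], [0.06, 2.06], [-2.6, 2.6]. Speed limits (rad/s): [2.22, 2.22, 2.79, 2.79, 3.14, 3.14, 3.14].

### API

Orientations are given as a unit quaternion [x, y, z, w].
In Python, from bench import * gives the robot as it stands.
- The arm moves only by the tool step_arm, never from a script. Its arguments are lists of equal length, an entry for each row: "delta_pos": the shift along the world's x, y, z in units of 25 mm (1.0 is 25 mm), a list of three; "turn": the turn about the world's z in units of 0.12 rad (1.0 is 0.12 rad). In form: {"delta_pos": [[tx, ty, tz], ...], "turn": [turn, ...]}. A call has 1 to 12 rows; each row shifts and turns the commanded pose from where the row before left it; what a row does not reach is not made up. A row lasts 1/10 s, in which the tool goes at most 50 mm and 8.59 degrees, less where a joint would pass 70% of its speed; a pose out of reach is approached as far as the arm can. A call with a number of a shift or a turn outside -1 to 1 is refused whole. A call with a gripper value outside its range is refused whole. "grip" is the closure, from 0 (fully open) to 1 (shut), set as the call begins (left out, the last holds). The fingers move at their own pace and stop on an object; "newtons" is the grip in N (left out, the last holds). Time passes only in rows, so rows that do not move let the fingers close. It gives the time, the measured TCP pose, the force, the opening and the grip force at its end, in the units of the state.
- read_state(): the state, without advancing time (a new reading comes with each control period).
- camera(name): name is "scene" or "top"; returns a dict with "image" (480x640x3 uint8, red, green, blue), "z_map" (480x640 float32, m along the optical axis (not along the pixel's ray), 0 where there is no reading), "mtx" (3x3 intrinsics, pixels), "view" (4x4, takes a point from world to camera coordinates). Camera axes: x right, y up, looking along -z (the intrinsics and any distortion apply to the point x, -y, -z); pixel columns grow to the right and rows downward; lengths in m; the calibration is good to about 2 mm. A picture is of the moment at which its call begins.
- close_job(): hands the job in; it is judged then, once.
The state is a dict: "time": time; "joint_positions": joint angles; "joint_vel": joint speeds; "joint_torque": joint torques, N m; "ee_pos": TCP position; "eef_rot": TCP orientation; "ft_force": force on the tool from outside, world axes, zero at the start; "torque": the same for the moment, N m; "width": finger opening in m; "grip_force": force on a finger pad.
Only numpy, scipy, OpenCV 4.12 (cv2) and the standard library are available. Lean on these libraries where they do the work, as an engineer would, in place of code of your own. Each camera call takes 0.05 s, during which the arm holds its last target. There are 200 camera calls.

## Working session

There is one attempt and no reset: what is moved stays moved. The work goes in short steps, Python scripts to look and compute and a tool call to move; the robot and the scene stay as the last step left them, time stands still between calls to the robot, and variables do not carry over. Pictures are saved under pics/ and viewed, at most 10 in all, crops included, and the job is handed in when it is done.

Besides the shell and the picture viewer there is one more tool, called after ">>>" by a JSON object that holds its "api" and its "payload". step_arm: Moves the arm, as the interface text tells. Shifts and turns lie within -1 to 1; 1 stands for 25 mm of shift or 0.12 rad of turn. Its arguments: {"type":"object","properties":{"delta_pos":{"type":"array"},"turn":{"type":"array"},"grip":{"type":"number"},"newtons":{"type":"number"}},"required":["delta_pos","turn"]}

```bash
mkdir -p pics; cat > h.py <<'E'
import numpy as np, cv2
from bench import *
def save(c,n): cv2.imwrite(f'pics/{n}.png',cv2.cvtColor(c['image'],cv2.COLOR_RGB2BGR))
def pts(c):
    z=c['z_map'];v,u=np.mgrid[:480,:640];K=c['mtx']
    p=np.stack([(u-K[0,2])/K[0,0]*z,-(v-K[1,2])/K[1,1]*z,-z,np.ones_like(z)],-1)
    return (p@np.linalg.inv(c['view']).T)[...,:3]
E
python3 - <<'E'
from h import *
for n in('scene','top'):
    c=camera(n);save(c,n+'0');np.savez(n+'0.npz',**{k:c[k] for k in('image','z_map','mtx','view')})
    print(n,c.keys(),c['mtx'],c['view'])
print(read_state())
E
```

```text
scene dict_keys(['image', 'z_map', 'mtx', 'view']) [[614.07555804   0.         317.4122117 ]
 [  0.         614.07555804 241.14104826]
 [  0.           0.           1.        ]] [[ 0.82881616  0.559236   -0.01785713 -0.41138064]
 [-0.30541582  0.47892174  0.82301588  0.13262212]
 [ 0.46881228 -0.67667501  0.5677376  -1.37176417]
 [ 0.          0.          0.          1.        ]]
top dict_keys(['image', 'z_map', 'mtx', 'view']) [[496.40188195   0.         322.15596388]
 [  0.         496.40188195 229.43054494]
 [  0.           0.           1.        ]] [[-0.0257511  -0.99955752 -0.01488778 -0.07670138]
 [ 0.99709851 -0.02674923  0.07126743 -0.56170757]
 [-0.07163414 -0.01300937  0.99734613 -0.86106447]
 [ 0.          0.          0.          1.        ]]
{'time': 0.1, 'joint_positions': array([ 1.26841951,  0.33282737, -0.06474104,  1.46087472,  0.02161781,
        1.34988191, -0.08849479]), 'joint_vel': array([ 0.00166505, -0.00326377,  0.00110514, -0.0017763 ,  0.00086366,
       -0.00082014, -0.00045115]), 'joint_torque': array([ 1.09346478e-03, -6.24547505e+01,  2.44090240e-02, -3.90720463e+01,
       -6.13524229e-02,  3.65393038e-02,  2.33804758e-05]), 'ee_pos': array([ 0.17248948, -0.60030899,  0.18231366]), 'eef_rot': array([ 9.90226648e-01,  1.39466006e-01, -1.20887489e-04, -6.36051498e-04]), 'ft_force': array([ 0.47585972, -0.50491256, -0.21273556]), 'torque': array([-0.00484332, -0.02701489,  0.00854699]), 'grip_force': 0.0, 'width': 0.08737482143914467}
```

View pics/scene0.png

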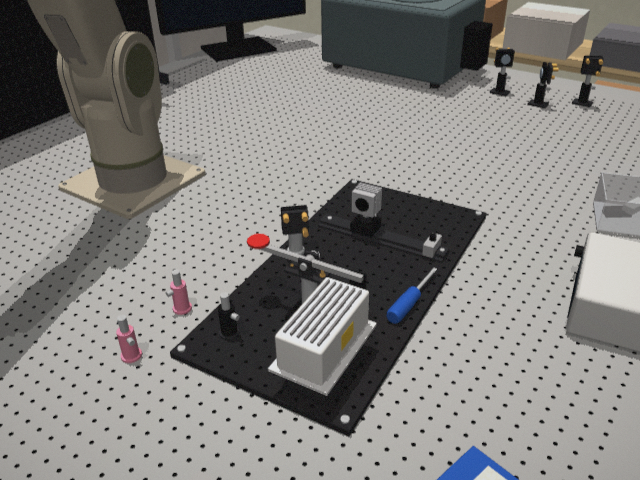

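View pics/top0.png

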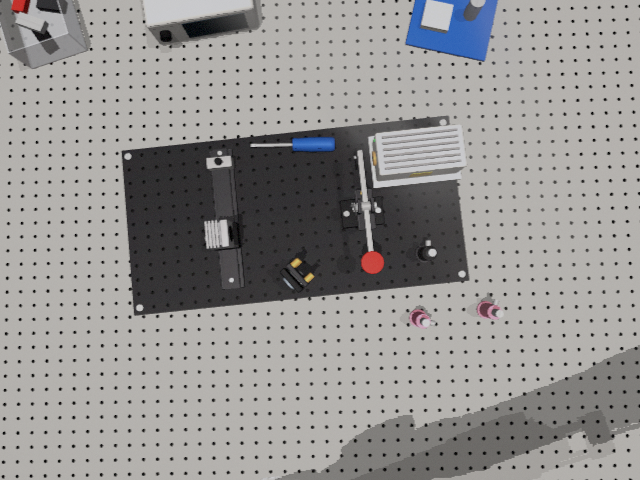

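The scene shows the red pad (top view 372,262; scene 258,241), the meter head (top 218,234; scene 366,200), and the stop block (top 219,161). The mirror is at top (296,275), between meter and lever, and the post holder is at (427,252). The pink look-alikes are off the board.

```bash
python3 - <<'E'
from h import *
from types import SimpleNamespace
T=dict(np.load('top0.npz'));S=dict(np.load('scene0.npz'))
def ray(c,u,v,z):
    R=c['view'][:3,:3];o=-R.T@c['view'][:3,3];K=c['mtx']
    d=R.T@np.array([(u-K[0,2])/K[0,0],-(v-K[1,2])/K[1,1],-1]);return o+d*(z-o[2])/d[2]
# board corner screws
sc=[ray(T,*p,.0127)[:2] for p in[(128,156.5),(443,122.5),(462,274),(139.5,308)]]
print('screws',np.round(sc,4)); m=np.mean(sc,0)
d=(sc[1]-sc[0])+(sc[2]-sc[3]); yaw=np.arctan2(-d[1],-d[0])-np.pi/2
print('board c',m,'yaw',yaw)
R=np.array([[np.cos(yaw),-np.sin(yaw)],[np.sin(yaw),np.cos(yaw)]])
for n,c in(('top',T),('scene',S)):
    h=cv2.cvtColor(c['image'],cv2.COLOR_RGB2HSV);P=pts(c)
    red=((h[...,0]<8)|(h[...,0]>172))&(h[...,1]>180)&(h[...,2]>120)
    k,l,s,ce=cv2.connectedComponentsWithStats(red.astype(np.uint8))
    for i in range(1,k):
        if s[i,4]>100:
            q=np.median(P[l==i],0);r=ray(c,*ce[i],.124);print(n,'red',ce[i],s[i,4],q.round(4),'ray',r.round(4),'board',((r[:2]-m)@R).round(4))
    loc=(P[...,:2]-m)@R; z=P[...,2]
    for nm,(y0,y1,z0,z1) in dict(meter=(.06,.25,.07,.13),meterTop=(.06,.25,.104,.116),stop=(.06,.25,.03,.06),mirror=(-.1,.06,.05,.2),lever=(-.2,-.06,.1,.15)).items():
        k=(abs(loc[...,0])<.2)&(loc[...,1]>y0)&(loc[...,1]<y1)&(z>z0)&(z<z1)&(c['z_map']>0)
        if k.sum()>5: print(n,nm,k.sum(),'x',np.percentile(loc[k][:,0],[2,50,98]).round(4),'y',np.percentile(loc[k][:,1],[2,50,98]).round(4),'z',np.percentile(z[k],[2,50,98]).round(4))
print('R',R)
im=T['image'][130:330,120:320];cv2.imwrite('pics/crop.png',cv2.resize(im[...,::-1],(600,600),interpolation=cv2.INTER_CUBIC))
E
```

```text
screws [[ 0.7023  0.258 ]
 [ 0.748  -0.3149]
 [ 0.4743 -0.3366]
 [ 0.4287  0.2368]]
board c [ 0.58833155 -0.03918171] yaw 0.07947647803532898
top red [18.29032258  4.82258065] 124 [0.9867 0.4544 0.0279] ray [0.9323 0.393  0.124 ] board [0.3772 0.4035]
top meter 750 x [-0.0496 -0.0287 -0.007 ] y [0.0989 0.1158 0.1349] z [0.0753 0.1068 0.1104]
top meterTop 583 x [-0.049  -0.0281 -0.0073] y [0.1002 0.1173 0.1352] z [0.1043 0.1074 0.1106]
top stop 501 x [-0.0499  0.0955  0.112 ] y [0.0957 0.107  0.138 ] z [0.0319 0.0414 0.0515]
top mirror 561 x [-0.1304 -0.1099 -0.0835] y [-0.0251 -0.0002  0.0197] z [0.0645 0.1054 0.1094]
top lever 2708 x [-0.1103  0.0461  0.1019] y [-0.1983 -0.1525 -0.1084] z [0.1062 0.1194 0.1251]
scene red [257.77880184 240.26728111] 217 [ 0.5006 -0.1683  0.1242] ray [ 0.5006 -0.1679  0.124 ] board [-0.0976 -0.1214]
scene meter 798 x [-0.0471 -0.0217 -0.0046] y [0.0998 0.1053 0.1376] z [0.0713 0.0991 0.1114]
scene meterTop 322 x [-0.0478 -0.0254 -0.0052] y [0.1018 0.1191 0.1379] z [0.1046 0.1092 0.1117]
scene stop 727 x [-0.0474 -0.0098  0.1139] y [0.097  0.1099 0.1403] z [0.0307 0.0433 0.0554]
scene mirror 835 x [-0.1272 -0.105  -0.0805] y [-0.0243 -0.0021  0.0173] z [0.0525 0.0908 0.1106]
scene lever 2726 x [-0.1058  0.0502  0.1067] y [-0.1981 -0.1358 -0.1091] z [0.1026 0.1202 0.1259]
R [[ 0.99684341 -0.07939284]
 [ 0.07939284  0.99684341]]
```

View pics/crop.png

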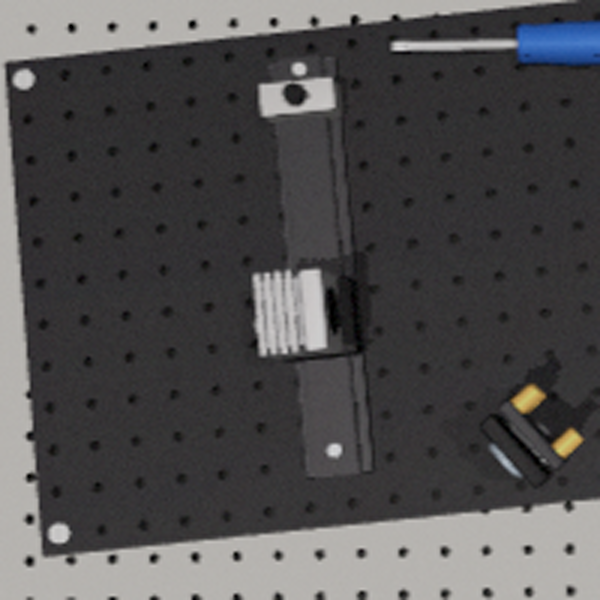

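>>> {"api": "step_arm", "payload": {"delta_pos": [[0.8, 1, 0.1], [0.8, 1, 0.1], [0.8, 1, 0.1], [0.8, 1, 0.1], [0.8, 1, 0.1], [0.8, 1, 0.1], [0.8, 1, 0.1], [0.8, 1, 0.1], [0.8, 1, 0.1], [0.8, 1, 0.1], [0.8, 1, 0.1], [0.8, 1, 0.1]], "turn": [-0.14, -0.14, -0.14, -0.14, -0.14, -0.14, -0.14, -0.14, -0.14, -0.14, -0.14, -0.14], "grip": 1, "newtons": 10}}

```text
time: 1.3
ee_pos: [0.4131, -0.2995, 0.2129]
eef_rot: [0.999, 0.039, -0.0, -0.0]
ft_force: [0.8, -0.5, 0.3]
width: 0.0024
grip_force: 0.0
```

>>> {"api": "step_arm", "payload": {"delta_pos": [[0.2, 1, 0], [0.2, 1, 0], [0.2, 1, 0], [0.2, 1, 0], [0.2, 1, 0], [0.2, 1, 0], [0.2, 1, 0], [0.2, 1, 0], [0.2, 1, 0], [0.2, 1, 0], [0.2, 1, 0], [0.2, 1, 0]], "turn": [0, 0, 0, 0, 0, 0, 0, 0, 0, 0, 0, 0]}}

```text
time: 2.5
ee_pos: [0.4725, 0.0003, 0.2129]
eef_rot: [0.999, 0.039, -0.0, 0.0]
ft_force: [1.2, -0.3, -0.2]
width: 0.0004
grip_force: 0.0
```

>>> {"api": "step_arm", "payload": {"delta_pos": [[0.2, 0.95, 0], [0.2, 0.95, 0], [0.2, 0.95, 0], [0, 0, -0.9], [0, 0, -0.9], [0, 0, -0.9], [0, 0, -0.9], [0, 0, -0.9], [0, 0, -0.8], [0, 0, 0]], "turn": [0, 0, 0, 0, 0, 0, 0, 0, 0, 0]}}

```text
time: 3.5
ee_pos: [0.4855, 0.0702, 0.0781]
eef_rot: [0.999, 0.039, -0.002, -0.0]
ft_force: [-0.4, -0.3, -0.1]
width: 0.0005
grip_force: 0.0
```

```bash
python3 - <<'E'
from h import *
c=camera('scene');cv2.imwrite('pics/a.png',cv2.resize(c['image'][130:330,230:490,::-1],(780,600)));print(read_state()['ee_pos'],read_state()['ft_force'])
E
```

```text
[0.48660532 0.07046374 0.07978155] [-0.30710541  0.73388487 -0.11946378]
```

View pics/a.png

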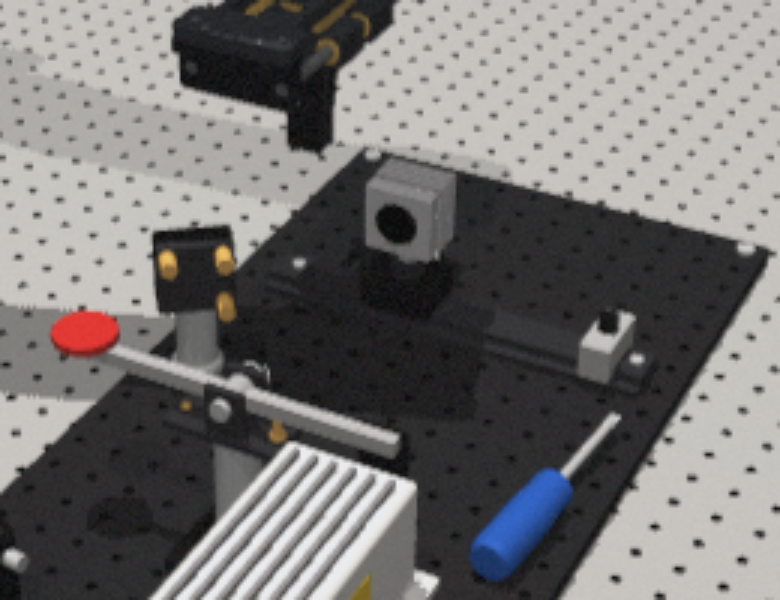

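The view shows the fingertip (crop 310,148) higher than the projected TCP (310,199). I'll check this by depth.

```bash
python3 - <<'E'
from h import *
for n in('scene','top'):
    c=camera(n);P=pts(c);p=read_state()['ee_pos']
    k=(abs(P[...,0]-p[0])<.05)&(abs(P[...,1]-p[1])<.06)&(P[...,2]>.04)&(P[...,2]<.4)
    if n=='scene':
        for z in np.arange(.04,.22,.01):
            q=P[k&(abs(P[...,2]-z)<.005)]
            if len(q): print(round(z,3),len(q),q.min(0).round(3),q.max(0).round(3))
    else: print(P[k].min(0),np.median(P[k],0))
    R=c['view'];a=R[:3,:3]@p+R[:3,3];K=c['mtx'];print(n,p,K[0,2]-K[0,0]*a[0]/a[2],K[1,2]+K[1,1]*a[1]/a[2])
    v,u=np.where(k&(P[...,2]>.06)); print(u.min(),u.max(),v.min(),v.max())
E
```

```text
0.04 29 [0.531 0.055 0.041] [0.537 0.088 0.045]
0.05 13 [0.53  0.058 0.045] [0.537 0.09  0.047]
0.06 1 [0.533 0.064 0.065] [0.533 0.064 0.065]
0.07 7 [0.533 0.058 0.068] [0.537 0.063 0.073]
0.08 14 [0.532 0.059 0.076] [0.537 0.062 0.085]
0.09 11 [0.532 0.057 0.086] [0.537 0.063 0.094]
0.1 15 [0.533 0.058 0.095] [0.537 0.062 0.105]
0.11 52 [0.529 0.059 0.106] [0.537 0.096 0.112]
0.12 40 [0.476 0.058 0.119] [0.5   0.079 0.125]
0.13 77 [0.476 0.058 0.125] [0.5   0.082 0.135]
0.14 74 [0.476 0.059 0.135] [0.499 0.082 0.145]
0.15 55 [0.485 0.058 0.145] [0.5   0.081 0.155]
0.16 54 [0.49  0.056 0.155] [0.501 0.085 0.165]
0.17 46 [0.491 0.053 0.165] [0.501 0.085 0.175]
0.18 8 [0.498 0.054 0.175] [0.501 0.064 0.179]
0.19 17 [0.5   0.039 0.191] [0.527 0.103 0.195]
0.2 145 [0.503 0.011 0.195] [0.528 0.129 0.205]
0.21 368 [0.467 0.012 0.205] [0.528 0.129 0.215]
scene [0.48750256 0.07064599 0.0808592 ] 333.8931160806769 196.0346441944677
305 365 22 212
[0.45081598 0.01080546 0.04029153] [0.49657224 0.0349255  0.23118454]
top [0.48807318 0.07071486 0.08146836] 224.07612205576322 272.7213263299615
188 248 241 303
```

>>> {"api": "step_arm", "payload": {"delta_pos": [[0, 0, 0], [0, 0, 0], [0, 0, 0]], "turn": [0, 0, 0]}}

```text
time: 3.95
ee_pos: [0.488, 0.0705, 0.0811]
eef_rot: [0.999, 0.039, 0.0, 0.0]
ft_force: [-0.1, -0.5, 0.1]
width: 0.0007
grip_force: 0.0
```

```bash
cat > tip.py <<'E'
from h import *
def tip():
    s=read_state();p=s['ee_pos'];c=camera('scene');P=pts(c)
    k=(abs(P[...,0]-p[0])<.025)&(abs(P[...,1]-p[1])<.03)&(P[...,2]>.03)&(P[...,2]<.4)
    q=P[k];t=q[q[:,2]<q[:,2].min()+.02]
    print('t',s['time'],'tcp',p.round(4),'F',s['ft_force'].round(2),'tip lo',t.min(0).round(4),'hi',t.max(0).round(4))
    return c
if __name__=='__main__': tip()
E
python3 tip.py
```

```text
t 3.95 tcp [0.488  0.0705 0.0811] F [-0.11 -0.48  0.06] tip lo [0.4769 0.0583 0.1206] hi [0.5011 0.0802 0.1405]
```

The camera shows the true tips about 38 mm above the reported TCP, while the known heights of the meter and pad agree with the camera. I'll trust the vision, lower by that amount and check again.

>>> {"api": "step_arm", "payload": {"delta_pos": [[0, 0, -0.5], [0, 0, -0.5], [0, 0, -0.5], [0, 0, 0], [0, 0, 0]], "turn": [0, 0, 0, 0, 0]}}

```text
time: 4.5
ee_pos: [0.4872, 0.0707, 0.0425]
eef_rot: [0.999, 0.039, -0.001, -0.0]
ft_force: [0.4, 1.3, -0.9]
width: 0.0004
grip_force: 0.0
```

```bash
python3 - <<'E'
from tip import *
c=tip();cv2.imwrite('pics/b.png',cv2.resize(c['image'][130:330,230:490,::-1],(780,600)))
E
```

```text
t 4.5 tcp [0.4872 0.0707 0.0425] F [ 0.45  1.34 -0.86] tip lo [0.481  0.0702 0.0304] hi [0.481  0.0702 0.0304]
```

View pics/b.png

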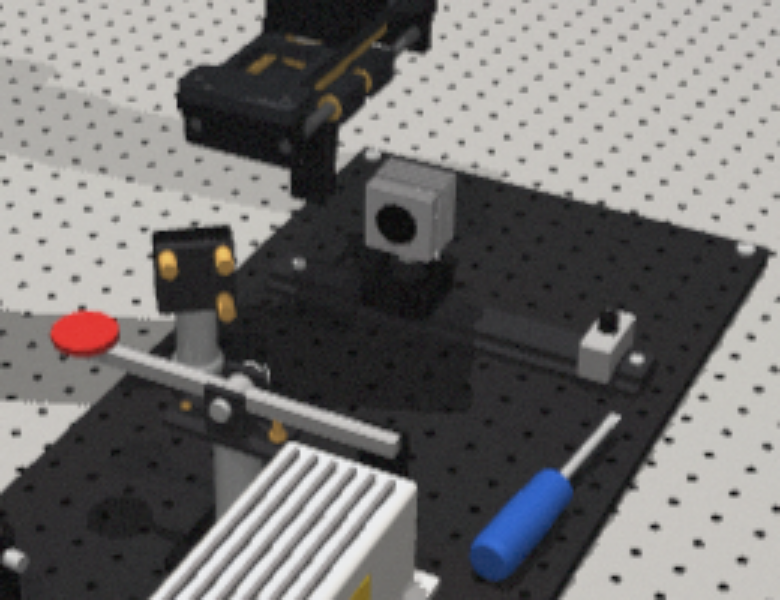

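The tip is now at crop (315,197), level with the head and about 29 mm short of its near face. Pushing along the rail.

>>> {"api": "step_arm", "payload": {"delta_pos": [[0.4, 0.032, 0], [0.4, 0.032, 0], [0.3, 0.024, 0], [0.3, 0.024, 0], [0.4, 0.032, 0], [0.4, 0.032, 0], [0.4, 0.032, 0], [0.4, 0.032, 0], [0.4, 0.032, 0], [0.4, 0.032, 0], [0.4, 0.032, 0], [0.2, 0.016, 0]], "turn": [0, 0, 0, 0, 0, 0, 0, 0, 0, 0, 0, 0]}}

```text
time: 5.75
ee_pos: [0.5987, 0.0794, 0.043]
eef_rot: [0.999, 0.039, 0.0, -0.0]
ft_force: [-0.9, -0.6, 1.2]
width: 0.0006
grip_force: 0.9
```

>>> {"api": "step_arm", "payload": {"delta_pos": [[0.1, 0.008, 0], [0.1, 0.008, 0], [0.1, 0.008, 0]], "turn": [0, 0, 0]}}

```text
time: 6.05
ee_pos: [0.605, 0.0799, 0.043]
eef_rot: [0.999, 0.039, -0.0, 0.0]
ft_force: [-0.9, -0.1, -1.0]
width: 0.0005
grip_force: 0.8
```

```bash
python3 - <<'E'
from h import *
c=camera('scene');s=read_state();print(s['ee_pos'],s['ft_force']);cv2.imwrite('pics/c.png',cv2.resize(c['image'][130:330,230:490,::-1],(780,600)))
m=np.array([.58833,-.03918]);a=.079476;R=np.array([[np.cos(a),-np.sin(a)],[np.sin(a),np.cos(a)]])
P=pts(c);l=(P[...,:2]-m)@R;k=(l[...,1]>.06)&(l[...,1]<.25)&(P[...,2]>.09)&(P[...,2]<.112)&(abs(l[...,0])<.2)&(c['image'].min(-1)>80)
print(k.sum(),np.percentile(l[k][:,0],[2,50,98]))
E
```

```text
[0.60543881 0.07987268 0.04306311] [-0.35328185 -0.30475169 -0.12683813]
474 [0.03853555 0.06306325 0.08115484]
```

View pics/c.png

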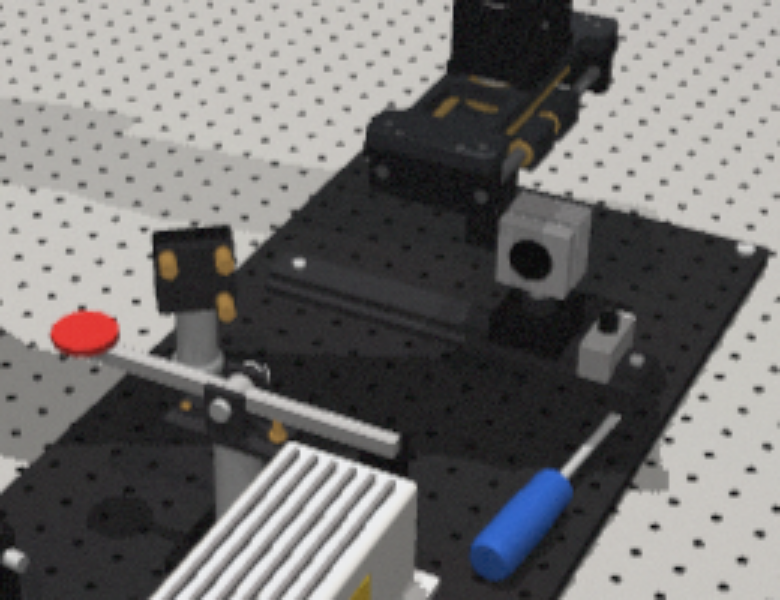

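The head has slid along cleanly and is just short of the stop block (crop 600,345), with about 10 mm left. I'll go on slowly until the force rises.

>>> {"api": "step_arm", "payload": {"delta_pos": [[0.1, 0.008, 0], [0.1, 0.008, 0], [0.1, 0.008, 0], [0.05, 0.004, 0]], "turn": [0, 0, 0, 0]}}

```text
time: 6.5
ee_pos: [0.6141, 0.0806, 0.0431]
eef_rot: [0.999, 0.039, 0.0, 0.0]
ft_force: [-1.8, -0.8, -0.1]
width: 0.0003
grip_force: 0.8
```

>>> {"api": "step_arm", "payload": {"delta_pos": [[0.05, 0.004, 0], [0.05, 0.004, 0]], "turn": [0, 0]}}

```text
time: 6.7
ee_pos: [0.6165, 0.0808, 0.0431]
eef_rot: [0.999, 0.039, 0.0, 0.0]
ft_force: [-0.8, 0.1, 0.3]
width: 0.0005
grip_force: 0.8
```

>>> {"api": "step_arm", "payload": {"delta_pos": [[0.05, 0.004, 0]], "turn": [0]}}

```text
time: 6.8
ee_pos: [0.6171, 0.0808, 0.043]
eef_rot: [0.999, 0.039, -0.001, 0.0]
ft_force: [-8.8, -1.7, 5.9]
width: 0.0002
grip_force: 4.6
```

>>> {"api": "step_arm", "payload": {"delta_pos": [[0.04, 0.003, 0], [0, 0, 0]], "turn": [0, 0]}}

```text
time: 7.0
ee_pos: [0.617, 0.0808, 0.0431]
eef_rot: [0.999, 0.039, -0.002, 0.001]
ft_force: [-11.0, -1.1, 6.8]
width: 0.0005
grip_force: 5.4
```

```bash
python3 - <<'E'
from h import *
m=np.array([.58833,-.03918]);a=.079476;R=np.array([[np.cos(a),-np.sin(a)],[np.sin(a),np.cos(a)]])
c=camera('scene');s=read_state();print(s['ee_pos'],s['ft_force'])
P=pts(c);l=(P[...,:2]-m)@R;k=(l[...,1]>.06)&(l[...,1]<.25)&(P[...,2]>.09)&(P[...,2]<.112)&(abs(l[...,0])<.2)&(c['image'].min(-1)>80)
print(np.percentile(l[k][:,0],[2,50,98]))
# top-view pad
c=dict(np.load('top0.npz'));h=c['image'].astype(int);r=(h[...,0]>120)&(h[...,1]<70)&(h[...,2]<70);r[:100]=0
v,u=np.where(r);q=pts(c)[r];print(len(u),u.mean(),v.mean(),np.median(q,0))
Rc=c['view'][:3,:3];o=-Rc.T@c['view'][:3,3];K=c['mtx'];d=Rc.T@np.array([(u.mean()-K[0,2])/K[0,0],-(v.mean()-K[1,2])/K[1,1],-1]);print(o+d*(.124-o[2])/d[2])
E
```

```text
[0.61695655 0.08079069 0.04302585] [-10.81483473  -2.4560358    7.023796  ]
[0.05067697 0.07570242 0.09349412]
229 373.7860262008734 260.4410480349345 [ 0.50341987 -0.17305827  0.1222283 ]
[ 0.50156148 -0.17173902  0.124     ]
```

The force rose to 11 N with no further motion and the head centre reads 0.072 in board x, so it is hard against the stop. Backing off, lifting, and going over the pad.

>>> {"api": "step_arm", "payload": {"delta_pos": [[-0.3, -0.024, 0], [-0.6, -0.048, 0], [-0.6, -0.048, 0], [-0.3, -0.024, 0], [0, 0, 0.8], [0, 0, 0.8], [0, 0, 0.8], [0, 0, 0.8], [0, 0, 0.8], [0, 0, 0]], "turn": [0, 0, 0, 0, 0, 0, 0, 0, 0, 0]}}

```text
time: 8.05
ee_pos: [0.5756, 0.0779, 0.1461]
eef_rot: [0.999, 0.039, 0.003, -0.0]
ft_force: [0.6, 0.5, -0.1]
width: 0.0007
grip_force: 0.0
```

>>> {"api": "step_arm", "payload": {"delta_pos": [[-0.24, -0.82, 0], [-0.24, -0.82, 0], [-0.24, -0.82, 0], [-0.24, -0.82, 0], [-0.24, -0.82, 0], [-0.24, -0.82, 0], [-0.24, -0.82, 0], [-0.24, -0.82, 0], [-0.24, -0.82, 0], [-0.24, -0.82, 0], [-0.24, -0.82, 0], [-0.24, -0.82, 0]], "turn": [0, 0, 0, 0, 0, 0, 0, 0, 0, 0, 0, 0]}}

```text
time: 9.25
ee_pos: [0.5012, -0.1695, 0.1425]
eef_rot: [0.999, 0.039, -0.0, 0.0]
ft_force: [-0.2, 0.1, 0.6]
width: 0.0002
grip_force: 0.0
```

>>> {"api": "step_arm", "payload": {"delta_pos": [[0, 0, -0.5], [0, 0, -0.5], [0, 0, -0.4], [0, 0, 0], [0, 0, 0]], "turn": [0, 0, 0, 0, 0]}}

```text
time: 9.75
ee_pos: [0.5017, -0.1678, 0.1078]
eef_rot: [0.999, 0.04, -0.0, -0.0]
ft_force: [0.4, -1.3, -0.0]
width: 0.0008
grip_force: 0.0
```

```bash
python3 - <<'E'
from tip import *
c=tip();cv2.imwrite('pics/d.png',cv2.resize(c['image'][130:330,230:490,::-1],(780,600)))
P=pts(c);p=read_state()['ee_pos']
for z in(.12,.14,.15,.16,.17):
  q=P[(abs(P[...,0]-p[0])<.04)&(abs(P[...,1]-p[1])<.04)&(abs(P[...,2]-z)<.005)]
  if len(q):print(z,len(q),q.min(0).round(3),q.max(0).round(3))
E
```

```text
t 9.75 tcp [ 0.5017 -0.1678  0.1078] F [ 0.36 -1.3  -0.  ] tip lo [ 0.4823 -0.1861  0.1079] hi [ 0.5267 -0.1484  0.1265]
0.12 315 [ 0.482 -0.186  0.115] [ 0.541 -0.148  0.125]
0.15 73 [ 0.491 -0.179  0.147] [ 0.515 -0.158  0.155]
0.16 104 [ 0.491 -0.178  0.155] [ 0.515 -0.156  0.165]
0.17 100 [ 0.491 -0.179  0.165] [ 0.514 -0.156  0.175]
```

View pics/d.png

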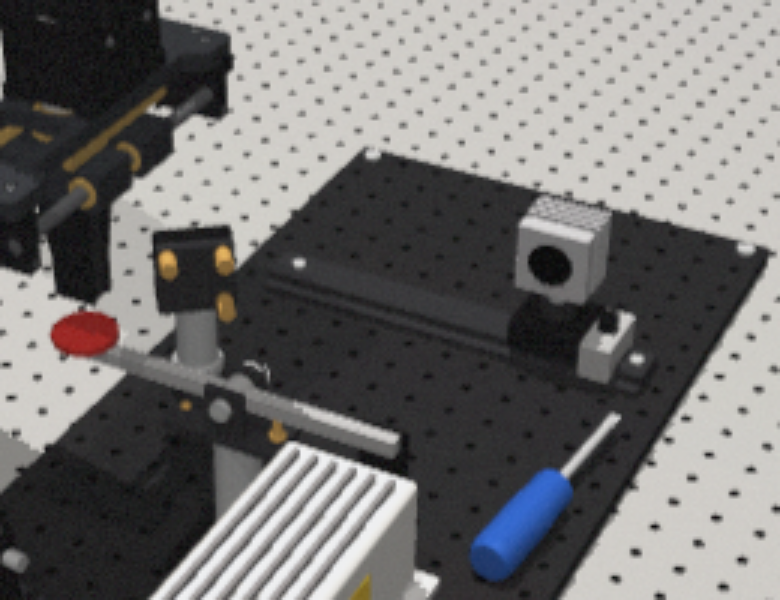

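The meter is against the stop and the tip sits centred about 22 mm above the pad (crop 85,333). Pressing down.

>>> {"api": "step_arm", "payload": {"delta_pos": [[-0.1, 0, -0.4], [0, 0, -0.4], [0, 0, -0.2], [0, 0, -0.2], [0, 0, -0.2], [0, 0, -0.2], [0, 0, -0.2], [0, 0, 0]], "turn": [0, 0, 0, 0, 0, 0, 0, 0]}}

```text
time: 10.6
ee_pos: [0.4994, -0.1686, 0.0627]
eef_rot: [0.999, 0.039, 0.0, -0.0]
ft_force: [-0.5, 0.1, 2.7]
width: 0.0005
grip_force: 1.6
```

>>> {"api": "step_arm", "payload": {"delta_pos": [[0, 0, -0.06], [0, 0, -0.06]], "turn": [0, 0]}}

```text
time: 10.8
ee_pos: [0.4997, -0.1686, 0.0604]
eef_rot: [0.999, 0.039, 0.001, 0.0]
ft_force: [0.9, 0.9, 3.6]
width: 0.0005
grip_force: 1.6
```

>>> {"api": "step_arm", "payload": {"delta_pos": [[0, 0, -0.06], [0, 0, -0.06]], "turn": [0, 0]}}

```text
time: 11.0
ee_pos: [0.4997, -0.1686, 0.0573]
eef_rot: [0.999, 0.039, 0.001, 0.0]
ft_force: [1.4, -0.2, 3.4]
width: 0.0
grip_force: 1.7
```

>>> {"api": "step_arm", "payload": {"delta_pos": [[0, 0, -0.04], [0, 0, 0]], "turn": [0, 0]}}

```text
time: 11.2
ee_pos: [0.4992, -0.1686, 0.056]
eef_rot: [0.999, 0.039, 0.0, 0.0]
ft_force: [1.3, 0.4, 4.4]
width: 0.0008
grip_force: 1.6
```

>>> {"api": "step_arm", "payload": {"delta_pos": [[0, 0, -0.04], [0, 0, 0]], "turn": [0, 0]}}

```text
time: 11.4
ee_pos: [0.4994, -0.1686, 0.0553]
eef_rot: [0.999, 0.039, 0.0, 0.0]
ft_force: [0.0, -0.0, 6.8]
width: 0.0007
grip_force: 2.9
```

>>> {"api": "step_arm", "payload": {"delta_pos": [[0, 0, -0.04], [0, 0, 0]], "turn": [0, 0]}}

```text
time: 11.6
ee_pos: [0.4996, -0.1687, 0.0549]
eef_rot: [0.999, 0.039, 0.0, 0.0]
ft_force: [-1.6, 0.8, 11.5]
width: 0.0005
grip_force: 5.6
```

The force is rising with almost no motion, so the pad is at its stop. Checking by camera.

>>> {"api": "step_arm", "payload": {"delta_pos": [[0, 0, 0], [0, 0, 0], [0, 0, 0], [0, 0, 0], [0, 0, 0]], "turn": [0, 0, 0, 0, 0]}}

```text
time: 12.1
ee_pos: [0.4996, -0.1686, 0.0549]
eef_rot: [0.999, 0.039, 0.0, 0.0]
ft_force: [-2.4, 0.8, 10.9]
width: 0.0006
grip_force: 5.4
```

```bash
python3 - <<'E'
from h import *
c=camera('scene');s=read_state();print(s['ee_pos'],s['ft_force']);cv2.imwrite('pics/e.png',cv2.resize(c['image'][130:330,230:490,::-1],(780,600)))
m=np.array([.58833,-.03918]);a=.079476;R=np.array([[np.cos(a),-np.sin(a)],[np.sin(a),np.cos(a)]])
P=pts(c);l=(P[...,:2]-m)@R
k=(abs(l[...,1]+.1214)<.007)&(l[...,0]>.0)&(l[...,0]<.09)&(P[...,2]>.105)&(c['image'].min(-1)>80)
f=np.polyfit(l[k][:,0],P[k][:,2],1);print('lever slope',k.sum(),np.arctan(f[0]))
k=(l[...,1]>.06)&(l[...,1]<.25)&(P[...,2]>.09)&(P[...,2]<.112)&(abs(l[...,0])<.2)&(c['image'].min(-1)>80)
print(np.percentile(l[k][:,0],[2,50,98]))
E
```

```text
[ 0.4995745  -0.16866361  0.05488282] [-1.34832753 -0.14420337 11.25016165]
lever slope 377 0.3475608662283281
[0.05071306 0.07579554 0.09364964]
```

View pics/e.png

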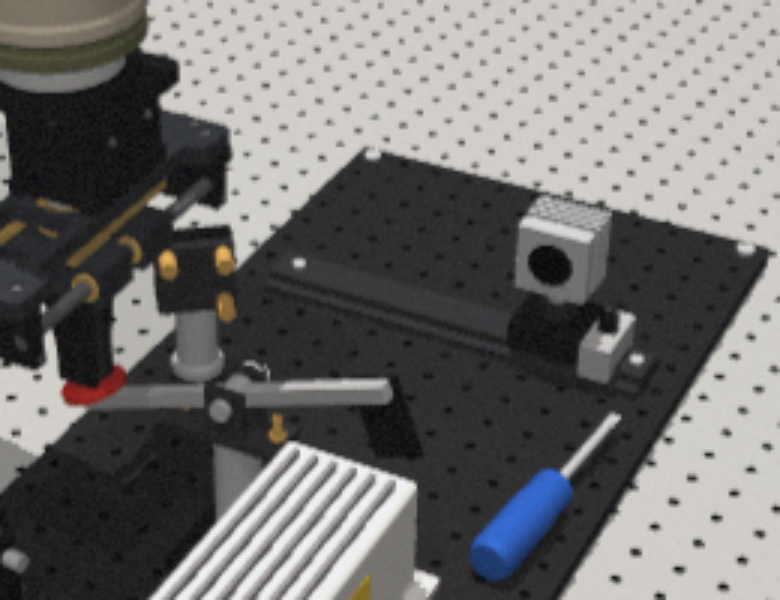

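The lever stands at 0.348 rad with the pad (crop 95,385) on its stop. The blade (crop 392,420) is lifted and the meter is still at its stop.

```bash
python3 -c "from bench import *; print(close_job())"
```

```text
the job is handed in; nothing more can be done
None
```

The job is handed in: the meter head is hard against its end stop (about 11 N push, no further motion), and the shutter was opened only after that and is held open with about 11 N on the pad (lever measured at 0.348 rad).

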